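Find the rocking corner of a levelling plate and press its shim flat

TASK

The aluminium plate on the levelling mount rocks on one of its four corners. Press gently with closed fingertips on the blue corner marks, one after another, until you find the corner that gives; then press the bowed brass shim beside that corner down fully flat, and withdraw. Leave the other three shims and everything lying round the mount alone, and do not pick anything up.

Things in the scene. Friction and masses are not known exactly. Their poses are not given: they have to be found in the camera images.
- mount: levelling mount, fixed: dark steel slab 170 x 104 x 10 mm, top 210 mm above the worktop, on four slim legs, carrying the plate in its middle and, beyond each short edge of the plate, two brass shims in grey guides, one for each corner. Origin: on the worktop under the slab's centre. x runs along the slab away from the robot (0.55 to 0.95 rad left of straight ahead), y left, z up
- plate: aluminium plate 88 (along x) x 84 x 8 mm, top 228 mm above the worktop, on a central rubber bush: it tilts a little, springs back level, cannot come off. Origin: centre of its underside; axes as the mount's. In its middle a brass bullseye level, 22 mm across, 5 mm high. Hidden under each corner mark stands a packer; three reach the plate, one is too thin
- corner_a (a point): near left corner of the plate (seen along the mount's x): centre of the blue press mark, 16 mm across, on the plate's top, at (-30, 28) mm from the mount's origin, 228 mm above the worktop. Moves with the plate. A firm corner yields under 1 mm; the rocking one goes down about 5 mm under about 4 N, stops, and springs back when let go
- pad_a (a point): top of the near left corner's shim: bowed brass pad 24 x 24 mm, flat crown 12 (along the mount's x) x 24 mm, at (-66, 28) mm from the mount's origin, 36 mm outward of corner_a. Its top is 236 mm above the worktop at first, 229 mm when flat; its guide, 30 x 34 mm, is 223 mm high. Moves with the pad
- shim_a (a joint): how far the near left corner's shim is pressed straight down, in m: 0 bowed up, 0.007 fully flat. It yields to about 3 to 4 N and stays where it is left. Pressing drives its hidden tongue under the plate corner: at a firm corner there is no room and it jams after about 3 mm; at the rocking corner it goes flat and packs the gap
- corner_b (a point): near right corner of the plate (seen along the mount's x): centre of the blue press mark, 16 mm across, on the plate's top, at (-30, -28) mm from the mount's origin, 228 mm above the worktop. Moves with the plate. A firm corner yields under 1 mm; the rocking one goes down about 5 mm under about 4 N, stops, and springs back when let go
- pad_b (a point): top of the near right corner's shim: bowed brass pad 24 x 24 mm, flat crown 12 (along the mount's x) x 24 mm, at (-66, -28) mm from the mount's origin, 36 mm outward of corner_b. Its top is 236 mm above the worktop at first, 229 mm when flat; its guide, 30 x 34 mm, is 223 mm high. Moves with the pad
- shim_b (a joint): how far the near right corner's shim is pressed straight down, in m: 0 bowed up, 0.007 fully flat. It yields to about 3 to 4 N and stays where it is left. Pressing drives its hidden tongue under the plate corner: at a firm corner there is no room and it jams after about 3 mm; at the rocking corner it goes flat and packs the gap
- corner_c (a point): far left corner of the plate (seen along the mount's x): centre of the blue press mark, 16 mm across, on the plate's top, at (30, 28) mm from the mount's origin, 228 mm above the worktop. Moves with the plate. A firm corner yields under 1 mm; the rocking one goes down about 5 mm under about 4 N, stops, and springs back when let go
- pad_c (a point): top of the far left corner's shim: bowed brass pad 24 x 24 mm, flat crown 12 (along the mount's x) x 24 mm, at (66, 28) mm from the mount's origin, 36 mm outward of corner_c. Its top is 236 mm above the worktop at first, 229 mm when flat; its guide, 30 x 34 mm, is 223 mm high. Moves with the pad
- shim_c (a joint): how far the far left corner's shim is pressed straight down, in m: 0 bowed up, 0.007 fully flat. It yields to about 3 to 4 N and stays where it is left. Pressing drives its hidden tongue under the plate corner: at a firm corner there is no room and it jams after about 3 mm; at the rocking corner it goes flat and packs the gap
- corner_d (a point): far right corner of the plate (seen along the mount's x): centre of the blue press mark, 16 mm across, on the plate's top, at (30, -28) mm from the mount's origin, 228 mm above the worktop. Moves with the plate. A firm corner yields under 1 mm; the rocking one goes down about 5 mm under about 4 N, stops, and springs back when let go
- pad_d (a point): top of the far right corner's shim: bowed brass pad 24 x 24 mm, flat crown 12 (along the mount's x) x 24 mm, at (66, -28) mm from the mount's origin, 36 mm outward of corner_d. Its top is 236 mm above the worktop at first, 229 mm when flat; its guide, 30 x 34 mm, is 223 mm high. Moves with the pad
- shim_d (a joint): how far the far right corner's shim is pressed straight down, in m: 0 bowed up, 0.007 fully flat. It yields to about 3 to 4 N and stays where it is left. Pressing drives its hidden tongue under the plate corner: at a firm corner there is no room and it jams after about 3 mm; at the rocking corner it goes flat and packs the gap
- spanner_a: loose steel combination spanner, 28 x 151 x 6 mm, lying on the worktop near its front edge; a bystander. Origin: centre of its underside, y axis along it
- syringe: loose syringe with green plunger, 33 x 202 x 21 mm, lying left of the mount; a bystander. Origin: centre of its underside, y axis along it
- vial_c: loose glass vial with blue cap, 28 mm across, 58 mm high, standing right of the mount; a bystander. Origin: centre of its underside
- ptfe_tape: loose blue reel of tape, 50 mm across, 14 mm high, lying behind the mount to the left; a bystander. Origin: centre of its underside
- chromatograph: the tall grey instrument right of the mount, fixed; keep clear of it. Origin: under its middle, on the worktop. Nearest the mount stand an upright sheet panel, 2 mm thick, 160 to 420 mm above the worktop, reaching to (-204, 287) mm from the origin, and a knob on top, 480 mm up, at (-175, 257) mm. Over the near right shim turn a gripper's broad side straight ahead, not at the panel

How it is judged:
On the way, in this order (a step that is already met when the one before it is completed fails the run):
1. the rocking corner of the plate is pressed down by at least 2 mm with the fingers (contact force between the fingers and plate above 1 N and z of any of corner_a, corner_b, corner_c, corner_d in the frame of mount below 0.226 m), for 0.1 s.
2. that corner's shim is pressed flat, and no other (only at the rocking corner is there room for it) (((value of joint shim_a above 0.0055 m and value of joint each of shim_b, shim_c, shim_d below 0.0015 m) or (value of joint shim_b above 0.0055 m and value of joint each of shim_a, shim_c, shim_d below 0.0015 m) or (value of joint shim_c above 0.0055 m and value of joint each of shim_a, shim_b, shim_d below 0.0015 m) or (value of joint shim_d above 0.0055 m and value of joint each of shim_a, shim_b, shim_c below 0.0015 m))), for 0.2 s.
At the end, for the whole second after the job is handed in: The shim beside the rocking corner is pressed at least 5.5 of its 7 mm, the other three shims less than 1.5 mm, and the plate has come back level (no corner more than 1.2 mm low) (((value of joint shim_a above 0.0055 m and value of joint each of shim_b, shim_c, shim_d below 0.0015 m) or (value of joint shim_b above 0.0055 m and value of joint each of shim_a, shim_c, shim_d below 0.0015 m) or (value of joint shim_c above 0.0055 m and value of joint each of shim_a, shim_b, shim_d below 0.0015 m) or (value of joint shim_d above 0.0055 m and value of joint each of shim_a, shim_b, shim_c below 0.0015 m)) and z of each of corner_a, corner_b, corner_c, corner_d in the frame of mount above 0.2268 m); the robot touches nothing.
It fails at once if the plate or a shim is pressed hard (over 40 N) (contact force between the fingers and mount above 40 N).
It fails at once if a bystander is moved more than 15 mm (distance of any of spanner_a, syringe, vial_c, ptfe_tape from where it was at the start of the episode above 0.015 m).
It also fails if it takes over 45 s, if anything falls off the work surface, if the arm or the gripper's body presses on something with over 40 N, if the wrist force passes 120 N, or if a joint passes its speed limit or range.

ROBOT

A 6-joint arm with a two-finger parallel gripper is mounted at the origin on a cart in front of the work surface, level with it; the furniture and walls round the work are solid. World frame = base frame: x ahead of the robot, y to its left, z up, the work surface at z = 0. Lengths are in m, angles in rad, forces in N, time in s.
With the tool pointing down it reaches from about 0.25 to 0.775 m from the base axis. Payload 4 kg.
Tool frame: the origin (TCP) lies on the centre line of the jaws, within the pads' length; the fingertips stand 14 mm ahead of it and the grasp point (between the pads) lies 5 mm behind it (robot.tcp_to_tips is the distance from the TCP to the fingertips, in m); z points along the fingers, y is the line along which they close (so a half turn about z gives the same grasp; the last joint's range is limited). The gripper opens to 94 mm and grips with 3 to 60 N. Pads are 16 mm wide; open, the fingers measure 119 mm over their backs; the gripper's body (75 mm by 177 mm) begins 78 mm behind the grasp point.
Start: joints at [1.163, 0.087, 1.371, -0, 1.684, -0.103], TCP at [0.165, 0.525, 0.22] pointing down, gripper open.
Joint ranges: [-3.1, 3.1], [-0.76, 2.03], [0.27, 2.55], [-1.08, 4.22], [0.17, 2.65], [-2.57, 2.57]. Speed limits (rad/s): [2.79, 2.79, 3.14, 3.14, 3.14, 3.14].

INTERFACE

Orientations are given as [roll, pitch, yaw] about the fixed x, y, z axes, in that order (R = Rz(yaw) Ry(pitch) Rx(roll)).
In Python, from bench import robot gives the robot as it stands.
- The arm moves only by the tool carry_out, never from a script. Its argument "increments" is a list of rows, each a list of 3 entries, a list of its own where there are three numbers: the closure in counts, from 0 (fully open) to 255 (shut), then the shift along the tool's x, y, z in mm, then the turn about the tool's z in degrees. In form: [[fingers, [dx, dy, dz], twist], ...]. A call has 1 to 8 rows; each row shifts and turns the commanded pose from where the row before left it, along the tool's axes as they then stand; what a row does not reach is not made up. A row lasts 1/10 s, in which the tool goes at most 50 mm and 8.59 degrees, less where a joint would pass 70% of its speed; a pose out of reach is approached as far as the arm can. A call with a gripper value outside its range is refused whole. The fingers move at their own pace and stop on an object; the grip force is fixed at half the most. Time passes only in rows, so rows that do not move let the fingers close. It gives the time, the measured TCP pose, the force, the opening and the grip force at its end, in the units of the state.
- robot.get_obs(): the state, without advancing time (a new reading comes with each control period).
- robot.snapshot(name): name is "scene" or "top" or "wrist"; returns the picture (480x640x3 uint8, blue, green, red); there is no depth.
- robot.get_calibration(name): a dict with "vfov" (degrees; the focal length in pixels is half the picture's height over the tangent of half this angle, whatever the lens; pixels are square), "cx", "cy" (the principal point, pixels), "T" (4x4, takes a point from camera to world coordinates). Camera axes: x right, y down, z forward; pixel columns grow to the right and rows downward; lengths in m; the calibration is good to about 2 mm. A picture is of the moment at which its call begins: read the wrist's pose just before it. get_calibration takes no time and is no camera call; for the wrist camera it gives the pose at the moment of the call.
- robot.close_job(): hands the job in; it is judged then, once.
The state is a dict: "time": time; "joint_positions": joint angles; "qvel": joint speeds; "joint_torque": joint torques, N m; "tool_pos": TCP position; "ee_rot": TCP orientation; "wrist_force": force on the tool from outside, world axes, zero at the start; "wrist_torque": the same for the moment, N m; "width": finger opening in m; "finger_force": force on a finger pad.
Only numpy, scipy, OpenCV 4.12 (cv2) and the standard library are available. Lean on these libraries where they do the work, as an engineer would, in place of code of your own. Each camera call takes 0.05 s, during which the arm holds its last target. There are 200 camera calls.

## Working session

There is one attempt and no reset: what is moved stays moved. The work goes in short steps, Python scripts to look and compute and a tool call to move; the robot and the scene stay as the last step left them, time stands still between calls to the robot, and variables do not carry over. Pictures are saved under pics/ and viewed, at most 10 in all, crops included, and the job is handed in when it is done.

Besides the shell and the picture viewer there is one more tool, called after "Request:" as name(argument=value, ...) on one line, values as JSON. carry_out: Moves the arm, as the interface text tells. Its arguments: {"type":"object","properties":{"increments":{"type":"array","items":{"type":"array"}}},"required":["increments"]}

```bash
mkdir -p pics
python3 - <<'E'
from bench import robot
import cv2,numpy as np
o=robot.get_obs()
for k in("time","tool_pos","ee_rot","wrist_force","width"):print(k,o[k])
for n in("scene","top","wrist"):
    c=robot.get_calibration(n);print(n,c["vfov"],c["cx"],c["cy"],np.round(c["T"],3).tolist())
    cv2.imwrite(f"pics/{n}0.png",robot.snapshot(n))
E
```

```text
time 0.0
tool_pos [0.16485379 0.52417012 0.21831778]
ee_rot [-3.13942463e+00 -2.29572970e-04  2.83681792e+00]
wrist_force [ 0.1874021  -0.10787003  0.85109798]
width 0.09413628987819386
scene 51.20332823027887 321.0885272369451 237.23019935912097 [[-0.898, -0.242, 0.368, 0.018], [-0.441, 0.469, -0.765, 1.022], [0.013, -0.849, -0.528, 0.723], [0.0, 0.0, 0.0, 1.0]]
top 56.57344255646241 316.8563753910479 242.57500785450605 [[-0.026, -0.994, 0.107, 0.307], [-1.0, 0.027, -0.001, 0.2], [-0.002, -0.107, -0.994, 1.223], [0.0, 0.0, 0.0, 1.0]]
wrist 60.12607023115122 325.73404304160084 240.39396015695817 [[0.3, 0.927, 0.225, 0.098], [0.954, -0.291, -0.073, 0.546], [-0.002, 0.237, -0.972, 0.384], [0.0, 0.0, 0.0, 1.0]]
```

View pics/top0.png

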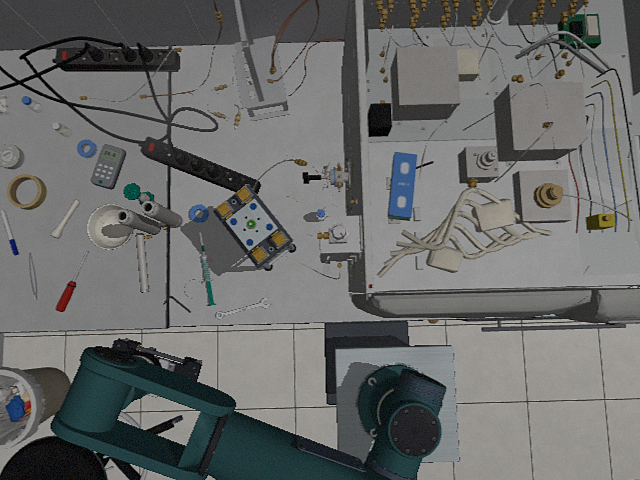

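View pics/scene0.png

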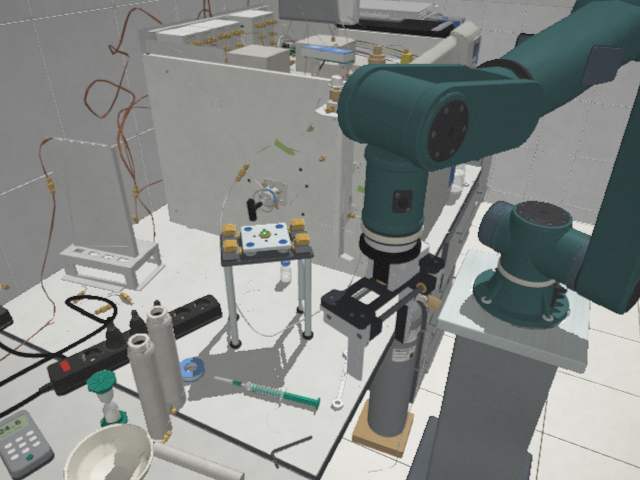

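The top view shows the mount around (252,226), with the reel at (198,213), the syringe at (207,270), the spanner at (243,308), the vial at (321,214) and the instrument to the right, from x=345. In the scene view the plate is at (265,237).

```bash
python3 - <<'E'
import cv2
i=cv2.imread("pics/top0.png")[175:280,195:335]
cv2.imwrite("pics/c1.png",cv2.resize(i,None,fx=5.7,fy=5.7,interpolation=cv2.INTER_CUBIC))
E
cat > h.py <<'E'
import numpy as np
from bench import robot
def ray(n,px,z,c=None):
    c=c or robot.get_calibration(n);T=np.array(c["T"]);f=240/np.tan(np.radians(c["vfov"]/2))
    d=T[:3,:3]@[(px[0]-c["cx"])/f,(px[1]-c["cy"])/f,1];p=T[:3,3]
    return p+d*(z-p[2])/d[2]
def fit(src,dst):
    # 2D rigid fit: dst = R src + t
    src,dst=np.array(src),np.array(dst)[:,:2];a=src-src.mean(0);b=dst-dst.mean(0)
    th=np.arctan2((a[:,0]*b[:,1]-a[:,1]*b[:,0]).sum(),(a*b).sum())
    R=np.array([[np.cos(th),-np.sin(th)],[np.sin(th),np.cos(th)]]);t=dst.mean(0)-R@src.mean(0)
    return th,t,dst-(src@R.T+t)
E
```

```text
(no output)
```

View pics/c1.png

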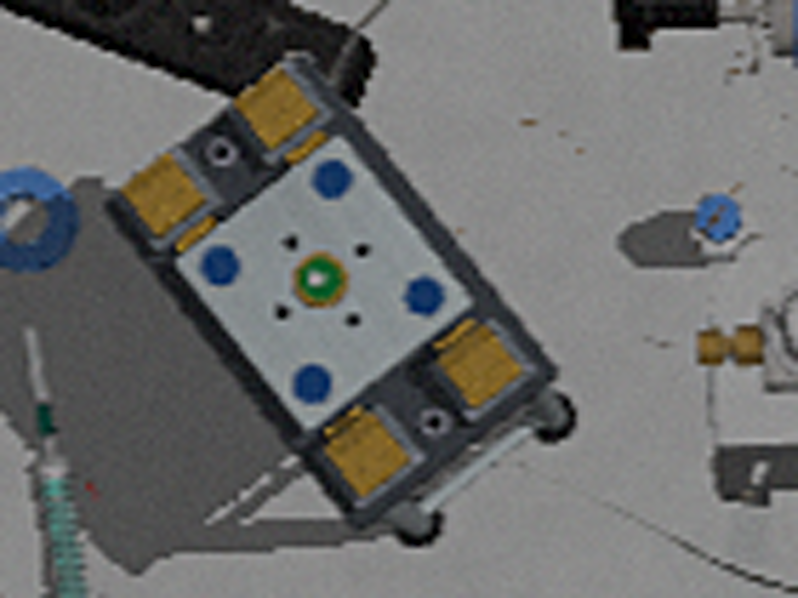

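The crop shows the blue marks at a (312,384), b (425,296), c (220,266) and d (332,179).

Run:
```python
from h import *
L=[(-30,28),(-30,-28),(30,28),(30,-28)]
px=[(312,384),(425,296),(220,266),(332,179)]
P=[ray("top",(x/5.7+195-.4,y/5.7+175-.4),.228) for x,y in px]
th,t,r=fit(np.array(L)/1e3,P);print(th,t,np.round(r*1e3,1).tolist())
R=np.array([[np.cos(th),-np.sin(th)],[np.sin(th),np.cos(th)]])
for n,l in zip("abcd",L):
    l=np.array(l);pa=l+[36*np.sign(l[0]),0]
    print(n,np.round(R@l/1e3+t,4),"pad",np.round(R@pa/1e3+t,4))
print("vial",ray("top",(321,213),.058))
print("tool yaw",robot.get_obs()["ee_rot"][2])
```

```text
0.6452614845070564 [0.46022172 0.34666812] [[-0.1, 0.1], [0.1, -0.2], [-0.0, 0.0], [0.1, 0.0]]
a [0.4194 0.351 ] pad [0.3907 0.3293]
b [0.4531 0.3063] pad [0.4243 0.2846]
c [0.4674 0.3871] pad [0.4961 0.4087]
d [0.501  0.3423] pad [0.5298 0.364 ]
vial [0.51059511 0.18645125 0.058     ]
tool yaw 2.8368464599753285
```

Residuals are 0.2 mm and the heights and spacing are consistent: the mount's centre is (0.460, 0.347), yaw 0.645. Next I rise, close the fingers and turn the tool's y axis to world x.

Request:
carry_out(increments=[[255, [0, 0, -14], 8.5], [255, [0, 0, -14], 8.5], [255, [0, 0, -14], 8.5], [255, [0, 0, -14], 8.5], [255, [0, 0, -14], 8.5], [255, [0, 0, -14], 8.5], [255, [0, 0, -14], 8.5], [255, [0, 0, -14], 8.5]])

```text
time: 0.95
tool_pos: [0.165, 0.5245, 0.3316]
ee_rot: [-3.141, 0.001, 1.644]
wrist_force: [0.5, -0.1, -0.5]
width: 0.0336
finger_force: 0.0
```

Request:
carry_out(increments=[[255, [0, 0, 0], 4.5], [255, [0, 0, 0], 0]])

```text
time: 1.15
tool_pos: [0.1651, 0.5247, 0.3317]
ee_rot: [3.141, -0.0, 1.572]
wrist_force: [0.6, 0.5, 0.1]
width: 0.0177
finger_force: 0.0
```

Request:
carry_out(increments=[[255, [-21.7, 31.8, 0], 0], [255, [-21.7, 31.8, 0], 0], [255, [-21.7, 31.8, 0], 0], [255, [-21.7, 31.8, 0], 0], [255, [-21.7, 31.8, 0], 0], [255, [-21.7, 31.8, 0], 0], [255, [-21.7, 31.8, 0], 0], [255, [-21.7, 31.8, 0], 0]])

```text
time: 1.95
tool_pos: [0.4205, 0.35, 0.3306]
ee_rot: [-3.14, 0.001, 1.573]
wrist_force: [0.3, -0.1, -0.6]
width: 0.0005
finger_force: 0.0
```

Request:
carry_out(increments=[[255, [0, 0, -1], 0], [255, [0, 0, 0], 0]])

```text
time: 2.15
tool_pos: [0.4198, 0.3507, 0.3316]
ee_rot: [-3.14, 0.001, 1.571]
wrist_force: [-0.0, 0.4, -0.0]
width: -0.0
finger_force: 0.0
```

Run:
```python
from h import *
import cv2,pickle
c=robot.get_calibration("wrist");o=robot.get_obs();print(o["tool_pos"],o["wrist_force"])
cv2.imwrite("pics/w1.png",robot.snapshot("wrist"));pickle.dump(c,open("c1.pkl","wb"))
```

```text
[0.41984634 0.3507021  0.33156016] [-0.03590131  0.39281708 -0.03888914]
```

View pics/w1.png

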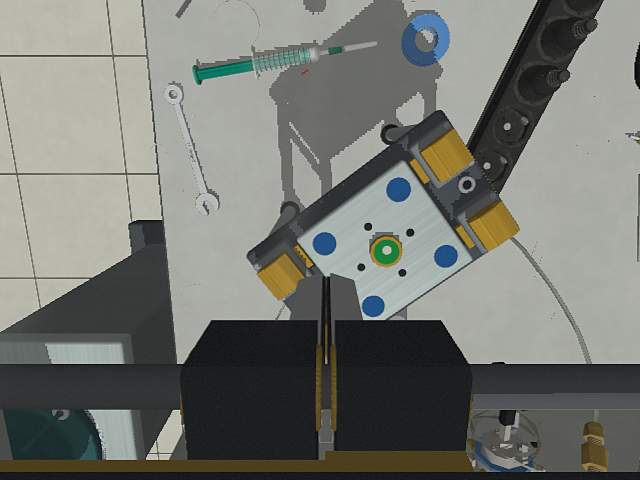

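In the wrist view the marks are at a (325,244), b (373,306), c (399,190) and d (446,257), and the path is clear.

Run:
```python
from h import *
import pickle
c=pickle.load(open("c1.pkl","rb"))
L=[(-30,28),(-30,-28),(30,28),(30,-28)]
P=[ray("wrist",p,.228,c) for p in[(325,244),(373,306),(399,190),(446,257)]]
th,t,r=fit(np.array(L)/1e3,P);print(th,t,np.round(r*1e3,1).tolist())
```

```text
0.6406342346815612 [0.45843772 0.34706087] [[0.0, -0.2], [-0.1, 0.2], [-0.0, 0.1], [0.1, -0.2]]
```

Both views agree within 2 mm, so I use the mean: centre (0.4593, 0.3469), yaw 0.643. I go down onto corner a first.

Request:
carry_out(increments=[[255, [0.6, -1.3, 14], 0], [255, [0, 0, 16], 0], [255, [0, 0, 16], 0], [255, [0, 0, 16], 0], [255, [0, 0, 14], 0], [255, [0, 0, 7], 0], [255, [0, 0, 2], 0], [255, [0, 0, 0], 0]])

```text
time: 3.0
tool_pos: [0.4181, 0.3521, 0.2477]
ee_rot: [3.141, -0.0, 1.572]
wrist_force: [-0.1, -0.1, 0.1]
width: 0.0006
finger_force: 0.0
```

Request:
carry_out(increments=[[255, [0, 0, 1.5], 0], [255, [0, 0, 1], 0], [255, [0, 0, 0.5], 0], [255, [0, 0, 0], 0]])

```text
time: 3.4
tool_pos: [0.4184, 0.3518, 0.2447]
ee_rot: [3.141, -0.0, 1.571]
wrist_force: [0.0, 0.1, -1.0]
width: 0.0002
finger_force: 0.0
```

Request:
carry_out(increments=[[255, [0, 0, 1], 0], [255, [0, 0, 1], 0], [255, [0, 0, 0], 0]])

```text
time: 3.7
tool_pos: [0.4182, 0.3518, 0.2423]
ee_rot: [-3.141, 0.0, 1.571]
wrist_force: [0.8, 0.4, -0.5]
width: 0.0004
finger_force: 0.0
```

Request:
carry_out(increments=[[255, [0, 0, 0.5], 0], [255, [0, 0, 0], 0]])

```text
time: 3.9
tool_pos: [0.4182, 0.3518, 0.242]
ee_rot: [-3.142, -0.0, 1.571]
wrist_force: [-0.5, -0.4, 0.1]
width: 0.0008
finger_force: 0.1
```

Request:
carry_out(increments=[[255, [0, 0, 0.5], 0], [255, [0, 0, 0], 0]])

```text
time: 4.1
tool_pos: [0.4183, 0.3518, 0.2418]
ee_rot: [3.141, -0.0, 1.571]
wrist_force: [-0.0, 0.2, 1.4]
width: 0.0005
finger_force: 0.7
```

Request:
carry_out(increments=[[255, [0, 0, 0.5], 0], [255, [0, 0, 0], 0]])

```text
time: 4.3
tool_pos: [0.4183, 0.3519, 0.2417]
ee_rot: [3.141, -0.001, 1.572]
wrist_force: [-0.9, -1.2, 4.5]
width: 0.0006
finger_force: 2.0
```

Request:
carry_out(increments=[[255, [0, 0, 0.5], 0], [255, [0, 0, 0], 0]])

```text
time: 4.5
tool_pos: [0.4183, 0.3519, 0.2417]
ee_rot: [3.14, -0.001, 1.571]
wrist_force: [-1.6, -1.0, 5.0]
width: 0.0005
finger_force: 2.9
```

Request:
carry_out(increments=[[255, [0, 0, 0.5], 0], [255, [0, 0, 0], 0]])

```text
time: 4.7
tool_pos: [0.4183, 0.3519, 0.2417]
ee_rot: [3.14, -0.001, 1.572]
wrist_force: [-2.3, -0.7, 5.7]
width: 0.0006
finger_force: 3.5
```

Corner a is firm: z stays at 0.2417 while the force climbs past 5 N. On to b.

Request:
carry_out(increments=[[255, [0, 0, -10], 0], [255, [-15, 11.3, 0], 0], [255, [-15, 11.3, 0], 0], [255, [-15, 11.3, 0], 0], [255, [0, 0, 5], 0], [255, [0, 0, 1], 0], [255, [0, 0, 0], 0]])

```text
time: 5.4
tool_pos: [0.4516, 0.3074, 0.2432]
ee_rot: [-3.14, 0.0, 1.572]
wrist_force: [-0.7, 0.2, -0.2]
width: 0.0005
finger_force: 0.0
```

Request:
carry_out(increments=[[255, [0, 0, 1], 0], [255, [0, 0, 1], 0], [255, [0, 0, 0], 0]])

```text
time: 5.7
tool_pos: [0.4519, 0.3073, 0.242]
ee_rot: [-3.142, -0.0, 1.572]
wrist_force: [-0.3, 0.6, 0.2]
width: 0.0007
finger_force: 0.1
```

Request:
carry_out(increments=[[255, [0, 0, 0.7], 0], [255, [0, 0, 0.7], 0], [255, [0, 0, 0], 0]])

```text
time: 6.0
tool_pos: [0.4521, 0.3072, 0.2418]
ee_rot: [3.141, -0.001, 1.572]
wrist_force: [-1.6, -0.5, 5.1]
width: 0.0005
finger_force: 2.4
```

Request:
carry_out(increments=[[255, [0, 0, 0.7], 0], [255, [0, 0, 0], 0]])

```text
time: 6.2
tool_pos: [0.4521, 0.3072, 0.2417]
ee_rot: [3.14, -0.002, 1.572]
wrist_force: [-2.0, -0.2, 6.3]
width: 0.0002
finger_force: 3.5
```

Request:
carry_out(increments=[[255, [0, 0, -10], 0], [255, [12, 16, 0], 0], [255, [12, 16, 0], 0], [255, [12, 16, 0], 0], [255, [0, 0, 5], 0], [255, [0, 0, 1], 0], [255, [0, 0, 0], 0]])

```text
time: 6.9
tool_pos: [0.4995, 0.3423, 0.2433]
ee_rot: [-3.14, 0.001, 1.571]
wrist_force: [0.2, -0.4, 0.0]
width: 0.0004
finger_force: 0.0
```

Corner b is firm too. The tips are now over d.

Request:
carry_out(increments=[[255, [0, 0, 1], 0], [255, [0, 0, 1], 0], [255, [0, 0, 0], 0]])

```text
time: 7.2
tool_pos: [0.4999, 0.3426, 0.2422]
ee_rot: [3.141, -0.0, 1.571]
wrist_force: [0.3, 0.1, -0.1]
width: 0.0004
finger_force: 0.0
```

Request:
carry_out(increments=[[255, [0, 0, 0.7], 0], [255, [0, 0, 0.7], 0], [255, [0, 0, 0], 0]])

```text
time: 7.5
tool_pos: [0.5001, 0.3428, 0.2417]
ee_rot: [3.141, -0.0, 1.571]
wrist_force: [-2.0, -1.8, 4.9]
width: 0.0009
finger_force: 2.5
```

Request:
carry_out(increments=[[255, [0, 0, 0.7], 0], [255, [0, 0, 0], 0]])

```text
time: 7.7
tool_pos: [0.5001, 0.3428, 0.2417]
ee_rot: [3.14, -0.001, 1.571]
wrist_force: [-2.4, -1.3, 7.4]
width: 0.0005
finger_force: 3.5
```

Corner d is firm, so c should be the one that rocks. I'll press it to confirm: shift (-33.6, +44.8) mm in world x, y.

Request:
carry_out(increments=[[255, [0, 0, -10], 0], [255, [15, -11.2, 0], 0], [255, [15, -11.2, 0], 0], [255, [15, -11.2, 0], 0], [255, [0, 0, 5], 0], [255, [0, 0, 1], 0], [255, [0, 0, 0], 0]])

```text
time: 8.4
tool_pos: [0.4669, 0.3871, 0.2429]
ee_rot: [-3.141, 0.001, 1.571]
wrist_force: [0.1, -0.0, -0.4]
width: -0.0
finger_force: 0.0
```

Request:
carry_out(increments=[[255, [0, 0, 1], 0], [255, [0, 0, 1], 0], [255, [0, 0, 0.7], 0], [255, [0, 0, 0.7], 0], [255, [0, 0, 0], 0]])

```text
time: 8.9
tool_pos: [0.4669, 0.3877, 0.2407]
ee_rot: [3.141, -0.0, 1.571]
wrist_force: [1.2, -1.1, 0.9]
width: 0.0004
finger_force: 0.6
```

Request:
carry_out(increments=[[255, [0, 0, 1], 0], [255, [0, 0, 1], 0], [255, [0, 0, 0], 0]])

```text
time: 9.2
tool_pos: [0.4669, 0.388, 0.2389]
ee_rot: [3.14, -0.001, 1.571]
wrist_force: [2.0, 0.5, 2.0]
width: 0.0004
finger_force: 1.4
```

Request:
carry_out(increments=[[255, [0, 0, 1], 0], [255, [0, 0, 1], 0], [255, [0, 0, 0.5], 0], [255, [0, 0, 0], 0], [255, [0, 0, 0], 0]])

```text
time: 9.7
tool_pos: [0.467, 0.3881, 0.2373]
ee_rot: [3.139, -0.001, 1.571]
wrist_force: [1.3, -1.0, 5.5]
width: 0.0006
finger_force: 2.9
```

Corner c gives: it went down about 4.7 mm at 5 N, then stopped. Now I rise and move over pad c at (0.4953, 0.4089).

Request:
carry_out(increments=[[255, [0, 0, -12], 0], [255, [0, 0, -12], 0], [255, [7, 9.4, 0], 0], [255, [7, 9.4, 0], 0], [255, [7, 9.5, 0], 0], [255, [0, 0, 0], 0], [255, [0, 0, 0], 0]])

```text
time: 10.4
tool_pos: [0.4944, 0.4089, 0.2596]
ee_rot: [-3.14, 0.001, 1.572]
wrist_force: [0.1, 0.6, -0.3]
width: 0.0005
finger_force: 0.0
```

Run:
```python
from h import *
import cv2
o=robot.get_obs();print(o["tool_pos"],o["wrist_force"])
i=robot.snapshot("scene")[150:300,170:370]
cv2.imwrite("pics/s2.png",cv2.resize(i,None,fx=4,fy=4,interpolation=cv2.INTER_CUBIC))
```

```text
[0.49443241 0.40885006 0.25964409] [ 0.0648142   0.63510646 -0.33451855]
```

View pics/s2.png

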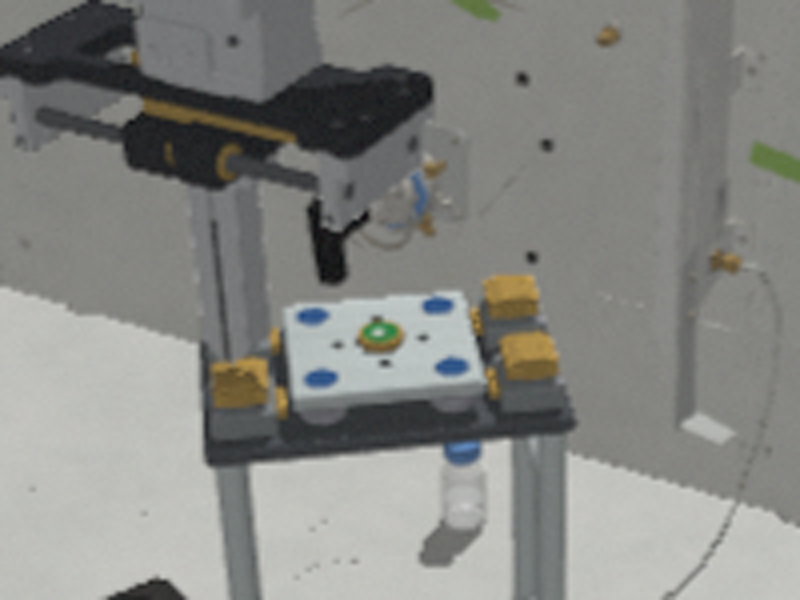

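The crop shows all the shims still bowed, the plate level, and the fingertips at (230,345) just above pad c at (240,375). I'll press gently.

Request:
carry_out(increments=[[255, [0, 0.8, 5], 0], [255, [0, 0, 3], 0], [255, [0, 0, 1], 0], [255, [0, 0, 1], 0], [255, [0, 0, 1], 0], [255, [0, 0, 0], 0]])

```text
time: 11.05
tool_pos: [0.4954, 0.4087, 0.2494]
ee_rot: [3.142, -0.0, 1.571]
wrist_force: [-1.9, -2.3, 2.8]
width: 0.0002
finger_force: 1.3
```

Request:
carry_out(increments=[[255, [0, 0, 1], 0], [255, [0, 0, 1], 0], [255, [0, 0, 1], 0], [255, [0, 0, 0], 0]])

```text
time: 11.45
tool_pos: [0.4956, 0.4089, 0.2456]
ee_rot: [-3.141, 0.0, 1.571]
wrist_force: [-1.4, 0.4, 2.6]
width: 0.0006
finger_force: 0.9
```

Request:
carry_out(increments=[[255, [0, 0, 1], 0], [255, [0, 0, 1], 0], [255, [0, 0, 1], 0], [255, [0, 0, 0], 0]])

```text
time: 11.85
tool_pos: [0.4957, 0.4089, 0.2433]
ee_rot: [3.141, -0.0, 1.571]
wrist_force: [-1.4, -0.8, 4.5]
width: 0.0004
finger_force: 2.0
```

Request:
carry_out(increments=[[255, [0, 0, 1], 0], [255, [0, 0, 1], 0], [255, [0, 0, 0], 0], [255, [0, 0, 0], 0]])

```text
time: 12.25
tool_pos: [0.4956, 0.4089, 0.2432]
ee_rot: [3.14, -0.001, 1.572]
wrist_force: [-3.0, -1.2, 9.1]
width: 0.0005
finger_force: 4.3
```

Request:
carry_out(increments=[[255, [0, 0, 0.5], 0], [255, [0, 0, 0], 0], [255, [0, 0, 0], 0]])

```text
time: 12.55
tool_pos: [0.4957, 0.4089, 0.2432]
ee_rot: [3.139, -0.002, 1.571]
wrist_force: [-4.0, -2.9, 9.3]
width: 0.0005
finger_force: 4.9
```

The shim has stopped at its flat height, with the tips at 229 mm. I withdraw straight up and check.

Request:
carry_out(increments=[[255, [0, 0, -10], 0], [255, [0, 0, -20], 0], [255, [0, 0, -20], 0], [255, [0, 0, -20], 0], [255, [0, 0, -20], 0], [255, [0, 0, 0], 0], [255, [0, 0, 0], 0]])

```text
time: 13.25
tool_pos: [0.496, 0.4091, 0.3297]
ee_rot: [3.141, -0.0, 1.571]
wrist_force: [-0.5, -0.1, -1.1]
width: 0.0003
finger_force: 0.0
```

Run:
```python
from h import *
import cv2
i=robot.snapshot("scene")[150:300,170:370]
cv2.imwrite("pics/s3.png",cv2.resize(i,None,fx=4,fy=4,interpolation=cv2.INTER_CUBIC))
```

```text
(no output)
```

View pics/s3.png

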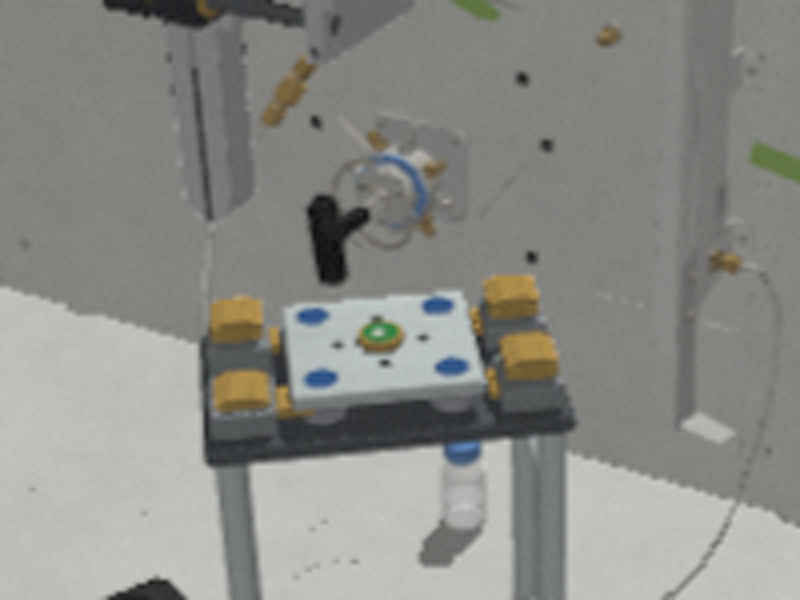

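The shim at c, at (242,390), is flat. The other three are still bowed, the plate is level and the fingers are clear.

```bash
python3 -c "
from bench import robot
print(robot.close_job())"
```

```text
the job is handed in; nothing more can be done
None
```

The rocking corner was c (far left): its shim is pressed fully flat, the other three are still bowed, the plate is level, the arm is clear, and the job was handed in at about 13 s (no verdict was returned).

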